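# Empty the scoop pan, then press it against the sprung fence

### The job

Pick up the aluminium scoop pan by its grip bar and tip the three loose pieces off its open end into the open box, without touching the pieces with the fingers. Then set the pan flat on the desk with its closed end square and centred against the pad of the sprung fence and press it with a steady 10 N or so, which pushes the pad in about 10 mm; never push the pad to its stop, and leave the other things on the desk alone. Finish while still gripping the pan and pressing, so that a colleague can screw it to the pad: do not let go.

Things in the scene. Friction and masses are not known exactly. Their poses are not given: they have to be found in the camera images.
- pan: Loose thin bare aluminium scoop pan, about 0.22 kg, 130 (x) x 112 (y) mm; origin at the centre of its underside, z up. Floor 3 mm thick; walls 20 mm high, 3 mm thick at both sides and the closed end (outer face x = +65 mm). It starts flat on the desk, left or right, open end roughly towards the robot, the box on the other side. Pieces slide once it is tilted over about 20 degrees; 40 clears it.
- pan_grip (a point): Where to pinch the pan: on its black grip bar, at (30, 0, 53) mm in the pan's frame, same axes. The bar runs along the pan's x over the midline, from x = 0 to 64 mm, 12 mm wide (y), from 44 to 60 mm above the pan's underside, carried by a narrow upright (36 mm wide, 60 high) on the closed end. Pinch it across its 12 mm from above; pieces pass under it.
- pan_lip (a point): Middle of the pan's open end, (-65, 0, 3) mm in the pan's frame, on the floor's upper side; no wall here.
- coin_card_1: White square card with a round dark spot, 46 x 46 x 10 mm, 20 g, loose on the pan at the start; origin at the centre of its underside. Fingers must not touch it.
- coin_card_2: White square card with a round dark spot, 46 x 46 x 10 mm, 20 g, loose on the pan at the start; origin at the centre of its underside. Fingers must not touch it.
- empty_holder: Round white filter holder, 46 mm across, 8 mm high, 20 g, loose on the pan at the start; origin at the centre of its underside. Fingers must not touch it.
- parts_box: Open grey box, 160 (x) x 180 (y) x 60 mm high, walls 4 mm, fixed to the desk; origin at the centre of its underside. Only the three pieces belong in it.
- fence: Sprung fence fixed to the desk, beyond pan and box: a flat aluminium pad, 112 mm wide (y), 3 to 35 mm above the desk, before a block 44 mm high. Origin on the desk under the middle of the resting pad's front face; +x points from the face into the block: the pressing direction, away from the robot, turned up to 0.25 rad. The pan's +x goes along it, pan midline on fence y = 0.
- fence_pad (a joint): How far the pad is pushed in, m: 0 at rest, stop at 0.024. Spring of 1000 N/m without preload, so 10 mm means 10 N.
- vial_1: Yellowish capped vial, 24 mm across, 55 mm high, standing left of the fence; bystander, loose; leave it alone. Origin at the centre of its underside.
- vial_3: Amber capped vial, 24 mm across, 55 mm high, standing left of the fence; bystander, loose; leave it alone. Origin at the centre of its underside.
- screwdriver: Screwdriver, 190 mm long (y), 21 mm thick, lying right of the fence; bystander, loose; leave it alone. Origin at the centre of its underside.
- label_roll: Roll of labels, 59 mm across, 25 mm high, on the right; bystander, loose; leave it alone. Origin at the centre of its underside.
- screw_jar: Jar with screw cap, 59 mm across, 70 mm high, on the left; bystander, loose; leave it alone. Origin at the centre of its underside.
- calculator: Desk calculator, 140 x 78 x 16 mm, far right; bystander, loose; leave it alone. Origin at the centre of its underside.
- tape_roll: Roll of black tape, 70 mm across, 19 mm high, between pan and box; bystander, loose; leave it alone. Origin at the centre of its underside.

How it is judged:
By the outcome, as a careful person would: the job done as asked, in the order asked, and still so for the second after the job is handed in, while the arm keeps its last pose, push and grip.
It also fails if it takes over 64 s, if anything falls off the work surface, if the arm or the gripper's body presses on something with over 40 N, if the wrist force passes 120 N, or if a joint passes its speed limit or range.

### The arm

A 7-joint arm with a two-finger parallel gripper is mounted at the origin on a cart in front of the work surface, level with it; the furniture and walls round the work are solid. World frame = base frame: x ahead of the robot, y to its left, z up, the work surface at z = 0. Lengths are in m, angles in rad, forces in N, time in s.
With the tool pointing down it reaches from about 0.425 to 0.925 m from the base axis. Payload 6.8 kg.
Tool frame: the origin (TCP) lies where the fingers leave the gripper's body, on its centre line; the fingertips stand 73 mm ahead of it and the grasp point (between the pads) lies 54 mm ahead of it; z points along the fingers, y is the line along which they close (so a half turn about z gives the same grasp; the last joint's range is limited). The gripper opens to 85 mm and grips with 20 to 120 N. Pads are 22 mm wide; open, the fingers measure 114 mm over their backs; the gripper's body (76 mm by 85 mm) begins 54 mm behind the grasp point. The pads swing forward as they close: fully open they stand 13 mm farther back than shut.
Start: joints at [-1.276, 0.477, 0.022, 1.555, -0.011, 1.109, -0.083], TCP at [0.265, 0.621, 0.304] pointing down, gripper open.
Joint ranges: [-2.96, 2.96], [-0.34, 2.1], [-1.41, 1.46], [0.24, 2.44], [-1.37, 4.51], [0.17, 1.92], [-2.96, 2.96]. Speed limits (rad/s): [2.39, 2.39, 3.14, 3.14, 3.14, 3.14, 3.14].

### API

Orientations are given as a rotation vector (axis times angle).
In Python, from bench import r, camrig, order, get_obs gives the robot as it stands (r), with the cameras (camrig), the readings as plain functions and the job (order).
- The arm moves only by the shell command python3 drive.py 'ROWS' [OPENING] [FORCE]. ROWS is rows parted by semicolons, their numbers by spaces, 1 to 5 of them, each of 6 numbers: dx, dy, dz in m, then a rotation vector rx, ry, rz in rad; each row is the pose to reach, as a shift and turn from the pose commanded when the command began, along the tool's axes at that moment; what a row does not reach only later rows make up. A row lasts 1/10 s, in which the tool goes at most 0.05 m and 0.15 rad, less where a joint would pass 70% of its speed; a pose out of reach is approached as far as the arm can. OPENING is the finger opening in m, set as the command begins (- or left out keeps the last). The fingers move at their own pace and stop on an object; FORCE is the grip in N (left out, the last holds). Time passes only in rows, so rows that do not move let the fingers close. It prints the time, the measured TCP pose, the force, the opening and the grip force at its end.
- get_obs(): the state, without advancing time (a new reading comes with each control period).
- camrig.grab_frame(name): name is "side" or "top" or "wrist"; returns (picture, depth): 400x640x3 uint8, blue, green, red; 400x640 float32, m along the optical axis (not along the pixel's ray), 0 where there is no reading.
- camrig.camera_info(name): a dict with "camera_matrix" (3x3 intrinsics, pixels), "R" (3x3) and "t" (3): a world point X has camera coordinates R X + t. Camera axes: x right, y down, z forward; pixel columns grow to the right and rows downward; lengths in m; the calibration is good to about 2 mm. A picture is of the moment at which its call begins: read the wrist's pose just before it. camera_info takes no time and is no camera call; for the wrist camera it gives the pose at the moment of the call.
- order.hand_in(): hands the job in; it is judged then, once.
The state is a dict: "clock": time; "joints": joint angles; "qvel": joint speeds; "tau": joint torques, N m; "tcp_pos": TCP position; "orientation": TCP orientation; "contact_force": force on the tool from outside, world axes, zero at the start; "moment": the same for the moment, N m; "grip_width": finger opening in m; "gripper_force": force on a finger pad.
Only numpy, scipy, OpenCV 4.12 (cv2) and the standard library are available. Lean on these libraries where they do the work, as an engineer would, in place of code of your own. Each camera call takes 0.05 s, during which the arm holds its last target. There are 200 camera calls.

## Working session

There is one attempt and no reset: what is moved stays moved. The work goes in short steps, Python scripts to look and compute and a shell command to move; the robot and the scene stay as the last step left them, time stands still between calls to the robot, and variables do not carry over. Pictures are saved under pics/ and viewed, at most 10 in all, crops included, and the job is handed in when it is done.

```bash
ls; mkdir -p pics; python3 - <<'E'
from bench import r, camrig, order, get_obs
import cv2,numpy as np
o=get_obs();print({k:np.round(v,3) for k,v in o.items()})
for n in("top","side"):
    p,d=camrig.grab_frame(n);cv2.imwrite(f"pics/{n}0.png",p);np.savez(f"{n}0.npz",p=p,d=d)
    c=camrig.camera_info(n);print(n,c)
E
```

```text
bench.py
drive.py
pics
{'clock': np.float64(0.0), 'joints': array([-1.276,  0.478,  0.022,  1.556, -0.012,  1.109, -0.083]), 'qvel': array([-0.002,  0.   , -0.   ,  0.   ,  0.001,  0.001, -0.   ]), 'tau': array([ 2.0000e-03, -5.9645e+01,  1.6090e+00, -2.8118e+01,  1.2000e-02,
        9.0000e-03, -0.0000e+00]), 'tcp_pos': array([0.264, 0.621, 0.303]), 'orientation': array([-6.280e-01, -3.078e+00,  3.000e-03]), 'contact_force': array([0.176, 0.157, 0.506]), 'moment': array([-0.009, -0.019, -0.017]), 'gripper_force': np.float64(0.0), 'grip_width': np.float64(0.085)}
top {'camera_matrix': array([[444.89851612,   0.        , 314.27594398],
       [  0.        , 444.89851612, 207.42924689],
       [  0.        ,   0.        ,   1.        ]]), 'R': array([[-0.07157583, -0.99743458,  0.00107662],
       [-0.97629318,  0.06983758, -0.20487642],
       [ 0.20427563, -0.0157153 , -0.97878726]]), 't': array([-0.01170586,  0.57702214,  1.29857018])}
side {'camera_matrix': array([[405.8997867 ,   0.        , 314.42908471],
       [  0.        , 405.8997867 , 201.93445422],
       [  0.        ,   0.        ,   1.        ]]), 'R': array([[-0.99710863, -0.07597976,  0.00120361],
       [-0.04429665,  0.56830472, -0.82162495],
       [ 0.06174285, -0.81930264, -0.57002719]]), 't': array([0.55830706, 0.10849781, 1.20985787])}
```

View pics/top0.png

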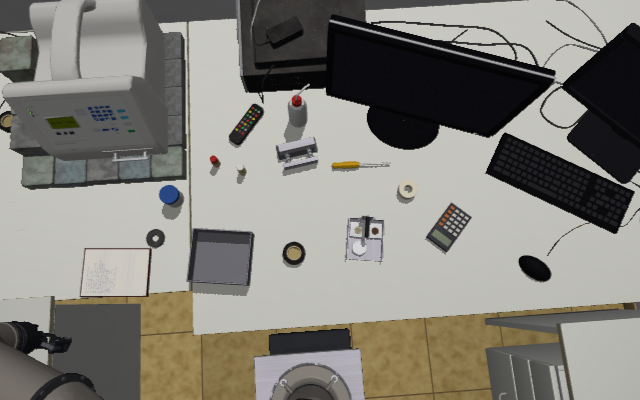

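View pics/side0.png

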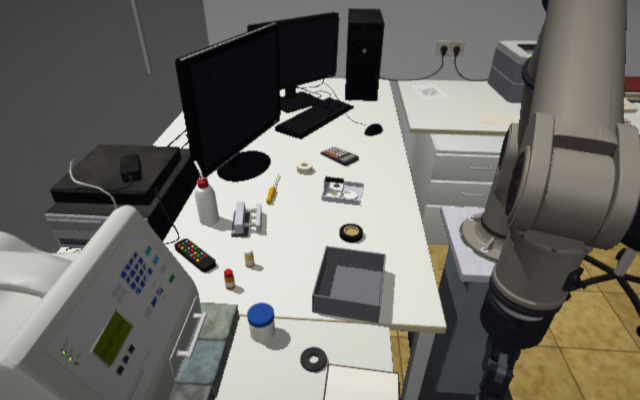

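The top view shows the pan at about (365,240), the tape roll at (293,253), the box at (221,257) and the fence at (297,153). The side view shows the same things: pan (343,190), fence (248,220), box (350,283). Next I'll crop, enlarge and deproject.

```bash
cat > h.py <<'E'
import numpy as np,cv2
from bench import r, camrig, order, get_obs
from scipy.spatial.transform import Rotation as Rn
def cloud(d,c):
    K=c["camera_matrix"];v,u=np.mgrid[:d.shape[0],:d.shape[1]]
    X=np.stack([(u-K[0,2])/K[0,0]*d,(v-K[1,2])/K[1,1]*d,d],-1)
    return (X-c["t"])@c["R"]
def proj(P,c):
    q=(c["R"]@np.atleast_2d(P).T).T+c["t"];q=q@c["camera_matrix"].T;return q[:,:2]/q[:,2:]
E
python3 - <<'E'
from h import *
z=np.load("top0.npz");d=z["d"];p=z["p"];W=cloud(d,camrig.camera_info("top"))
def show(n,u0,u1,v0,v1,zl,zh):
    w=W[v0:v1,u0:u1].reshape(-1,3);m=(w[:,2]>zl)&(w[:,2]<zh)
    q=w[m];print(n,len(q),q.mean(0).round(4),q.min(0).round(3),q.max(0).round(3)); 
    if len(q)>5:
        b=cv2.minAreaRect(q[:,:2].astype(np.float32));print("   rect",np.round(b[0],4),np.round(b[1],4),round(b[2],1))
show("desk",300,340,190,230,-.1,.1)
show("panbar",340,390,210,270,.04,.08)
show("panwall",340,390,210,270,.012,.03)
show("box",180,262,222,295,.045,.08)
show("tape",278,312,238,270,.008,.04)
show("fenceblk",270,325,130,175,.036,.06)
show("fencepad",270,325,130,175,.012,.036)
show("bottle",285,310,88,128,.03,.3)
show("roll",395,420,178,204,.01,.04)
a=cv2.resize(p[205:270,335:395],None,fx=6,fy=6,interpolation=cv2.INTER_CUBIC)
b=cv2.resize(p[125:185,265:330],None,fx=6,fy=6,interpolation=cv2.INTER_CUBIC)
H=390;im=np.zeros((H,360+390,3),np.uint8);im[:,:360]=a;im[:360,360:]=b
cv2.imwrite("pics/crop.png",im)
E
```

```text
desk 1593 [ 5.795e-01 -7.000e-02  5.000e-04] [ 0.512 -0.137 -0.009] [ 0.647 -0.004  0.009]
   rect [ 0.5801 -0.0705] [0.1257 0.1296] 86.2
panbar 109 [ 0.5085 -0.2091  0.0587] [ 0.473 -0.229  0.042] [ 0.54  -0.196  0.069]
   rect [ 0.5089 -0.2037] [0.0332 0.0661] 71.1
panwall 386 [ 0.4901 -0.205   0.0162] [ 0.403 -0.268  0.012] [ 0.545 -0.14   0.029]
   rect [ 0.4748 -0.2049] [0.1128 0.1311] 81.6
box 454 [0.4518 0.2449 0.0579] [0.359 0.141 0.045] [0.538 0.338 0.067]
   rect [0.4482 0.2405] [0.1817 0.1604] 82.5
tape 408 [0.4454 0.0196 0.0178] [ 0.402 -0.03   0.008] [0.483 0.053 0.026]
   rect [0.4357 0.0164] [0.0928 0.0688] 17.7
fenceblk 379 [ 0.7754 -0.0116  0.0424] [ 0.715 -0.074  0.036] [0.809 0.048 0.054]
   rect [ 0.7628 -0.0151] [0.0795 0.117 ] 10.1
fencepad 333 [ 0.7498 -0.0174  0.0267] [ 0.716 -0.074  0.012] [0.788 0.051 0.036]
   rect [ 0.7518 -0.0153] [0.0602 0.1248] 8.2
bottle 471 [ 0.8771 -0.0224  0.1086] [ 0.86 -0.05  0.03] [0.909 0.008 0.188]
   rect [ 0.884  -0.0215] [0.0484 0.0583] 1.8
roll 249 [ 0.6207 -0.352   0.0246] [ 0.592 -0.382  0.01 ] [ 0.651 -0.323  0.032]
   rect [ 0.621  -0.3522] [0.0558 0.0596] 39.6
```

View pics/crop.png

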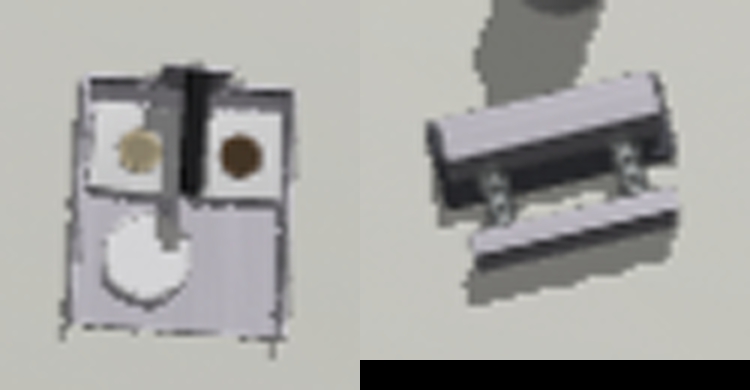

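The crop (6×) shows the pan with its open end at the bottom. Its black bar is at crop (190,130), the two cards are beside the bar and the holder is at (145,255). The pad runs from (475,250) to (675,200), with its +x yawed about +10°. Pan yaw is about −8.4°. First I'll look at the fence with the wrist camera on the way, so I need the tool deltas.

```bash
cat >> h.py <<'E'
def Rt(yaw,tilt=0,flip=False):
    # pan frame -> tool: z down, y along pan -y (x along pan +x), or flipped half a turn
    R=Rn.from_euler("z",yaw)*Rn.from_euler("y",-tilt)*Rn.from_matrix(np.diag([1.,-1,-1]))
    return R*Rn.from_euler("z",np.pi) if flip else R
def delta(grasp,yaw,tilt=0,flip=False,off=.054):
    o=get_obs();R0=Rn.from_rotvec(o["orientation"]);R=Rt(yaw,tilt,flip)
    t=np.array(grasp)-R.apply([0,0,off])
    print("shift",R0.inv().apply(t-o["tcp_pos"]).round(4),"rot",(R0.inv()*R).as_rotvec().round(3),"t",o["clock"].round(2))
E
python3 - <<'E'
from h import *
o=get_obs();print(Rn.from_rotvec(o["orientation"]).as_matrix().round(3))
c=camrig.camera_info("wrist");print(c["camera_matrix"],c["R"].round(3),(-c["R"].T@c["t"]).round(3))
for f in(0,1):
    delta([.6,0,.35-.054],0,0,f); delta([.505,-.2095,.25],-.147,0,f)
E
```

```text
[[-0.92   0.392 -0.001]
 [ 0.392  0.92  -0.002]
 [-0.    -0.002 -1.   ]]
[[284.7450728    0.         318.97422108]
 [  0.         284.7450728  196.87894062]
 [  0.           0.           1.        ]] [[ 0.392  0.92  -0.002]
 [ 0.869 -0.369  0.329]
 [ 0.301 -0.131 -0.944]] [0.188 0.654 0.372]Traceback (most recent call last):
  File "<stdin>", line 5, in <module>
  File "h.py", line 17, in delta
    print("shift",R0.inv().apply(t-o["tcp_pos"]).round(4),"rot",(R0.inv()*R).as_rotvec().round(3),"t",o["clock"].round(2))
                                                                                                      ^^^^^^^^^^^^^^^^
AttributeError: 'float' object has no attribute 'round'
```

```bash
sed -i 's/o\["clock"\].round(2)/o["clock"]/' h.py
python3 - <<'E'
from h import *
for f in(0,1):
    delta([.6,0,.35-.054],0,0,f); delta([.505,-.2095,.25],-.147,0,f)
E
```

```text
shift [-0.552  -0.4395 -0.0462] rot [-0.000e+00  2.000e-03  2.739e+00] t 0.1
shift [-5.467e-01 -6.694e-01  2.000e-04] rot [-0.000e+00  2.000e-03  2.886e+00] t 0.1
shift [-0.552  -0.4395 -0.0462] rot [-0.002 -0.    -0.403] t 0.1
shift [-5.467e-01 -6.694e-01  2.000e-04] rot [-0.002 -0.    -0.256] t 0.1
```

```bash
python3 drive.py '-0.037 -0.029 -0.003 0 0 -0.04;-0.074 -0.058 -0.006 0 0 -0.08;-0.111 -0.088 -0.009 0 0 -0.12;-0.147 -0.117 -0.012 0 0 -0.16;-0.184 -0.146 -0.015 0 0 -0.2'
python3 drive.py '-0.026 -0.042 -0.003 0 0 -0.04;-0.05 -0.08 -0.006 0 0 -0.08;-0.08 -0.12 -0.01 0 0 -0.12;-0.1 -0.16 -0.012 0 0 -0.16;-0.12 -0.2 -0.015 0 0 -0.2'
python3 - <<'E'
from h import *
delta([.6,0,.35-.054],0,0,1)
E
```

```text
clock: 0.6
tcp_pos: [0.377, 0.4126, 0.3187]
orientation: [-0.315, -3.125, 0.001]
contact_force: [0.5, 0.2, 0.3]
grip_width: 0.0856
gripper_force: 0.0
clock: 1.1
tcp_pos: [0.4541, 0.1923, 0.3337]
orientation: [-0.003, -3.141, 0.0]
contact_force: [0.8, -0.2, 0.5]
grip_width: 0.0854
gripper_force: 0.0
shift [-0.1462 -0.1921 -0.0163] rot [-0.    -0.    -0.002] t 1.1
```

```bash
python3 drive.py '-0.029 -0.038 -0.003 0 0 0;-0.058 -0.076 -0.006 0 0 0;-0.087 -0.114 -0.009 0 0 0;-0.116 -0.152 -0.012 0 0 0;-0.146 -0.19 -0.016 0 0 0'
python3 drive.py '0 0 0 0 0 0;0 0 0 0 0 0'
python3 - <<'E'
from h import *
c=camrig.camera_info("wrist");p,d=camrig.grab_frame("wrist");W=cloud(d,c)
cv2.imwrite("pics/w1.png",p);np.savez("w1.npz",p=p,d=d,W=W,**{k:c[k] for k in c})
m=(abs(W[...,2])<.005);print("desk z",np.median(W[m][:,2]))
F=(W[...,0]>.68)&(W[...,0]<.84)&(abs(W[...,1]+.02)<.1)
for a,b in((.028,.04),(.04,.05)):
    q=W[F&(W[...,2]>a)&(W[...,2]<b)];R=cv2.minAreaRect(q[:,:2].astype(np.float32));print(a,len(q),np.round(R[0],4),np.round(R[1],4),R[2],q.min(0),q.max(0))
E
```

```text
clock: 1.6
tcp_pos: [0.5999, 0.0025, 0.3496]
orientation: [-0.004, -3.141, -0.0]
contact_force: [0.9, 0.8, 0.1]
grip_width: 0.0855
gripper_force: 0.0
clock: 1.8
tcp_pos: [0.5994, 0.0029, 0.3493]
orientation: [-0.009, -3.141, 0.001]
contact_force: [-0.6, 0.6, 0.1]
grip_width: 0.0859
gripper_force: 0.0
desk z -0.0012329399489422663
0.028 1088 [ 0.7588 -0.0166] [0.0638 0.1182] 8.974288940429688 [ 0.7195548  -0.07551048  0.0280045 ] [0.79954796 0.0467353  0.03996496]
0.04 1047 [ 0.7912 -0.0113] [0.0269 0.1174] 9.532304763793945 [ 0.770545   -0.07086792  0.0400212 ] [0.81278494 0.0467655  0.04457564]
```

View pics/w1.png

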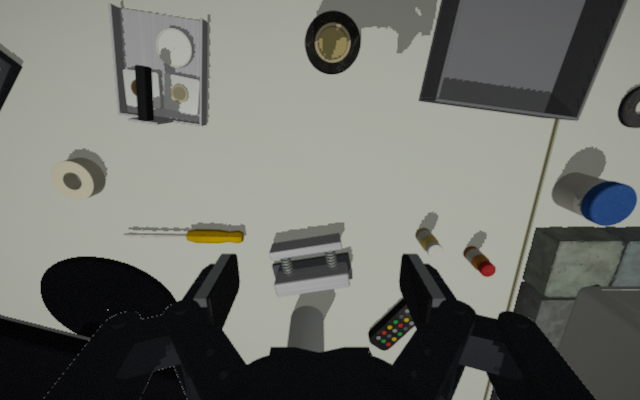

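The wrist view, with image-down as +x, shows the pad top at about (272–342, 240–255), the block behind it, the pan at (160,70) with its bar at (145,93), and the box at upper right. Next I'll refine the pad's front face from the cloud, and refine the pan from this second view.

```bash
python3 - <<'E'
from h import *
z=np.load("w1.npz");W=z["W"]
x,y,h=W[...,0],W[...,1],W[...,2]
pad=(x>.69)&(x<.765)&(abs(y+.017)<.08)
q=W[pad&(h>.031)&(h<.038)];q=q[q[:,0]<.70+.06]
print("pad top z",np.median(q[:,2]),len(q))
R=cv2.minAreaRect(q[:,:2].astype(np.float32));print("pad top",np.round(R[0],4),np.round(R[1],4),R[2])
f=W[pad&(h>.008)&(h<.029)&(x<.745)]
# front face pts: robust line x=a+b*y
def line(f):
    m=np.ones(len(f),bool)
    for _ in range(6):
        b,a=np.polyfit(f[m,1],f[m,0],1);e=f[:,0]-a-b*f[:,1];m=abs(e)<max(.002,2*np.std(e[m])*.8)
    return a,b,m.sum(),np.std(e[m]),f[m].min(0),f[m].max(0)
print("face",len(f),line(f))
# pad front edge of top: min x per y
e=[]
for yy in np.arange(-.065,.036,.005):
    s=q[abs(q[:,1]-yy)<.0025]
    if len(s)>2:e.append([s[:,0].min(),s[:,0].max(),yy])
e=np.array(e);
for k in(0,1):
    b,a=np.polyfit(e[:,2],e[:,k],1);print("edge",a,b,np.arctan(-b))
b,a=np.polyfit
E
python3 - <<'E'
from h import *
z=np.load("w1.npz");W=z["W"];x,y,h=W[...,0],W[...,1],W[...,2]
P=(x>.38)&(x<.58)&(y>-.31)&(y<-.12)
for a,b in((.045,.07),(.01,.03)):
    q=W[P&(h>a)&(h<b)];R=cv2.minAreaRect(q[:,:2].astype(np.float32));print("pan",a,len(q),np.median(q[:,2]),np.round(R[0],4),np.round(R[1],4),R[2])
B=(x>.33)&(x<.56)&(y>.12)&(y<.36);q=W[B&(h>.05)];print("box",q.min(0),q.max(0))
E
```

```text
pad top z 0.0334505215437096 605
pad top [ 0.7351 -0.0208] [0.0153 0.1117] 10.124722480773926
face 463 (np.float64(0.725031821965912), np.float64(-0.16951738017731968), np.int64(431), np.float64(0.00039211259602548116), array([ 0.71926894, -0.07630998,  0.00800465]), array([0.73892655, 0.03294172, 0.02898599]))
edge 0.7249662485569145 -0.15965997457642953 0.15832370656131795
edge 0.738287025203866 -0.1710734978165369 0.16943331688715504
pan 0.045 970 0.05807296957503051 [ 0.51   -0.2098] [0.0365 0.0648] 81.92769622802734
pan 0.01 2778 0.011907278406699261 [ 0.4777 -0.2054] [0.114  0.1299] 81.4201889038086
box [0.4144117  0.13992665 0.05000288] [0.54171097 0.33540737 0.060782  ]Traceback (most recent call last):
  File "<stdin>", line 24, in <module>
TypeError: cannot unpack non-iterable numpy._ArrayFunctionDispatcher object
```

Measured results:

| Item | Value | Check |
|---|---|---|
| Pad mid-front | (0.7287, −0.022) | block centre lies on its midline |
| Pad yaw | 0.168 rad | width 112 mm, top about 34.5 mm |
| Pan centre | (0.477, −0.205) | top and wrist views agree to 3 mm |
| Pan yaw | −0.148 rad | bar top 59 mm |

Now I'll move above the pan.

```bash
python3 - <<'E'
from h import *
delta([.506,-.2097,.153],-.148,0,1)
E
```

```text
shift [ 0.0921 -0.2145  0.1423] rot [ 0.    -0.001  0.145] t 1.85
```

```bash
python3 drive.py '0.014 -0.032 0.02 0 0 0.02;0.027 -0.064 0.04 0 0 0.04;0.04 -0.095 0.06 0 0 0.07;0.054 -0.125 0.08 0 0 0.09;0.068 -0.155 0.1 0 0 0.11'
python3 drive.py '0.012 -0.03 0.02 0 0 0.018;0.024 -0.059 0.042 0 0 0.035;0.024 -0.059 0.042 0 0 0.035;0.024 -0.059 0.042 0 0 0.035'
python3 - <<'E'
from h import *
c=camrig.camera_info("wrist");p,d=camrig.grab_frame("wrist");W=cloud(d,c)
cv2.imwrite("pics/w2.png",p);np.savez("w2.npz",p=p,W=W)
x,y,h=W[...,0],W[...,1],W[...,2];P=(x>.38)&(x<.60)&(y>-.30)&(y<-.13)
q=W[P&(h>.052)&(h<.066)]
R=cv2.minAreaRect(q[:,:2].astype(np.float32));print(len(q),np.median(q[:,2]),np.round(R[0],4),np.round(R[1],4),R[2])
b=q[(q[:,0]<.52)];R=cv2.minAreaRect(b[:,:2].astype(np.float32));print("bar",len(b),np.round(R[0],4),np.round(R[1],4),R[2])
delta([.506,-.2097,.053],-.148,0,1)
E
```

```text
clock: 2.35
tcp_pos: [0.53, -0.1495, 0.2491]
orientation: [-0.173, -3.137, -0.002]
contact_force: [0.5, -0.6, -0.1]
grip_width: 0.0856
gripper_force: 0.0
clock: 2.75
tcp_pos: [0.5, -0.2054, 0.2075]
orientation: [-0.231, -3.132, -0.002]
contact_force: [-0.3, 0.4, -0.0]
grip_width: 0.0854
gripper_force: 0.0
1221 0.058525220938051035 [ 0.5102 -0.2083] [0.0358 0.0655] 78.8900146484375
bar 714 [ 0.4988 -0.2083] [0.0113 0.0431] 81.73705291748047
shift [-0.0056 -0.0043  0.1011] rot [0.001 0.    0.003] t 2.8
```

View pics/w2.png

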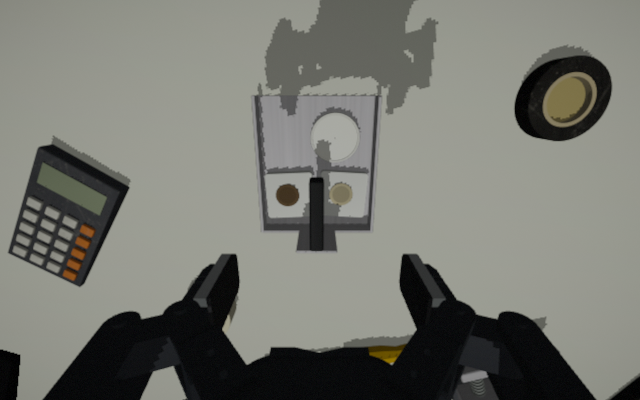

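The wrist view shows the bar at columns 310–324, centred between the fingers (239 and 401), with all the pieces clear of it. Descending and gripping.

```bash
python3 drive.py '-0.003 -0.002 0.03 0 0 0;-0.006 -0.004 0.06 0 0 0.003;-0.006 -0.004 0.085 0 0 0.003;-0.006 -0.004 0.101 0 0 0.003;-0.006 -0.004 0.101 0 0 0.003'
python3 drive.py '0 0 0 0 0 0;0 0 0 0 0 0;0 0 0 0 0 0;0 0 0 0 0 0;0 0 0 0 0 0' 0 80
python3 drive.py '0 0 0 0 0 0;0 0 0 0 0 0;0 0 0 0 0 0' 0 80
```

```text
clock: 3.3
tcp_pos: [0.506, -0.2089, 0.1055]
orientation: [-0.231, -3.131, -0.003]
contact_force: [-0.9, 0.5, 0.2]
grip_width: 0.0855
gripper_force: 0.0
clock: 3.8
tcp_pos: [0.5061, -0.2114, 0.1074]
orientation: [0.237, 3.132, 0.0]
contact_force: [0.1, 1.4, 0.9]
grip_width: 0.0121
gripper_force: 0.7
clock: 4.1
tcp_pos: [0.5062, -0.2115, 0.1076]
orientation: [0.237, 3.132, 0.0]
contact_force: [-0.9, 1.4, 6.2]
grip_width: 0.0104
gripper_force: 78.9
```

Gripped: opening 10.4 mm, force 79 N. I'll lift, then work out the pour.

```bash
python3 drive.py '0 0 -0.01 0 0 0;0 0 -0.03 0 0 0;0 0 -0.055 0 0 0;0 0 -0.08 0 0 0;0 0 -0.1 0 0 0' - 80
python3 - <<'E'
from h import *
c=camrig.camera_info("wrist");p,d=camrig.grab_frame("wrist");cv2.imwrite("pics/w3.png",p)
def g(yaw,tilt,lip):
    R=Rn.from_euler("z",yaw)*Rn.from_euler("y",-tilt)
    return np.array(lip)-R.apply([-.095,0,-.05])
for yaw,tilt,L in((-.05,0,[.448,.2405,.2]),(-.05,.8,[.485,.237,.08])):
    G=g(yaw,tilt,L);print(G.round(3),"tcp",(G-Rt(yaw,tilt,1).apply([0,0,.054])).round(3));delta(G,yaw,tilt,1)
E
```

```text
clock: 4.6
tcp_pos: [0.5055, -0.2117, 0.2084]
orientation: [0.237, 3.132, -0.0]
contact_force: [0.1, 0.2, -2.3]
grip_width: 0.011
gripper_force: 78.2
[0.543 0.236 0.25 ] tcp [0.543 0.236 0.304]
shift [ 0.0316  0.4483 -0.093 ] rot [-0.001  0.005 -0.102] t 4.65
[0.515 0.235 0.183] tcp [0.477 0.237 0.221]
shift [ 0.0978  0.44   -0.01  ] rot [-0.041 -0.795 -0.096] t 4.65
```

View pics/w3.png

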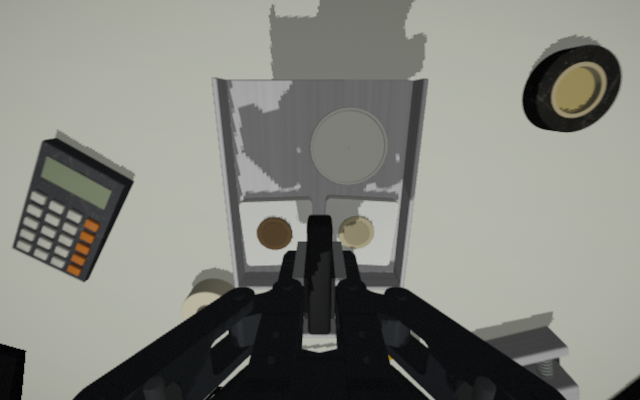

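The pan is lifted and level, and all three pieces are still in it: cards at (275,232) and (356,232), holder at (348,146). Moving it to the box.

```bash
python3 drive.py '0 0.015 -0.01 0 0 0;0 0.04 -0.03 0 0 -0.01;0.003 0.07 -0.05 0 0 -0.02;0.006 0.1 -0.07 0 0 -0.03;0.01 0.13 -0.09 0 0 -0.04'
python3 drive.py '0.003 0.03 0 0 0 -0.01;0.006 0.06 0 0 0 -0.02;0.009 0.09 0 0 0 -0.03;0.012 0.12 0 0 0 -0.04;0.014 0.15 0 0 0 -0.05'
python3 drive.py '0.003 0.03 0 0 0 -0.01;0.006 0.06 0 0 0 -0.01;0.009 0.09 0 0 0 -0.01;0.012 0.12 0 0 0 -0.01;0.012 0.145 0 0 0 -0.01'
python3 drive.py '0 0.015 0 0 0 0;0 0.02 0 0 0 0;0 0.02 0 0 0 0'
python3 - <<'E'
from h import *
print(get_obs()["joints"].round(3))
def g(yaw,tilt,lip):
    R=Rn.from_euler("z",yaw)*Rn.from_euler("y",-tilt)
    return np.array(lip)-R.apply([-.095,0,-.05])
for tilt,L in((0,[.46,.24,.19]),(.25,[.47,.2385,.13]),(.5,[.48,.237,.095]),(.8,[.485,.237,.08])):
    delta(g(-.05,tilt,L),-.05,tilt,1)
E
```

```text
clock: 5.15
tcp_pos: [0.5148, -0.0804, 0.2971]
orientation: [-0.174, -3.136, 0.0]
contact_force: [1.6, -0.1, -3.2]
grip_width: 0.0107
gripper_force: 78.3
clock: 5.65
tcp_pos: [0.5173, 0.0701, 0.2963]
orientation: [-0.095, -3.139, 0.001]
contact_force: [-0.3, -0.9, -2.7]
grip_width: 0.0106
gripper_force: 78.3
clock: 6.15
tcp_pos: [0.5139, 0.2162, 0.2962]
orientation: [-0.078, -3.139, 0.001]
contact_force: [0.3, 0.5, -3.5]
grip_width: 0.0108
gripper_force: 78.3
clock: 6.45
tcp_pos: [0.5159, 0.2342, 0.2965]
orientation: [-0.08, -3.14, 0.001]
contact_force: [-0.4, -1.1, -3.6]
grip_width: 0.0105
gripper_force: 78.3
[-0.689  0.308  0.188  1.838 -0.067  1.003  1.047]
shift [-0.0389  0.003   0.0025] rot [-0.001 -0.001 -0.001] t 6.45
shift [-0.0203  0.0021  0.0422] rot [-0.001 -0.251 -0.001] t 6.45
shift [0.0024 0.0011 0.0647] rot [-0.001 -0.501 -0.   ] t 6.45
shift [0.0394 0.0013 0.0759] rot [-0.001 -0.801 -0.   ] t 6.45
```

```bash
python3 drive.py '-0.01 0.001 0.005 0 -0.02 0;-0.02 0.002 0.015 0 -0.08 0;-0.025 0.002 0.027 0 -0.14 0;-0.023 0.002 0.035 0 -0.2 0;-0.02 0.002 0.042 0 -0.25 0'
python3 - <<'E'
from h import *
print(get_obs()["joints"].round(3))
def g(yaw,tilt,lip):
    R=Rn.from_euler("z",yaw)*Rn.from_euler("y",-tilt)
    return np.array(lip)-R.apply([-.095,0,-.05])
for tilt,L in((.35,[.475,.2385,.115]),(.5,[.48,.237,.095]),(.8,[.485,.237,.08])):
    delta(g(-.05,tilt,L),-.05,tilt,1)
E
```

```text
clock: 6.95
tcp_pos: [0.5367, 0.2335, 0.2541]
orientation: [0.077, 2.888, -0.011]
contact_force: [-0.8, -0.1, -2.6]
grip_width: 0.0108
gripper_force: 78.3
[-0.785  0.309  0.245  1.975  0.115  0.663  0.875]
shift [0.0102 0.0019 0.0065] rot [-0.002 -0.098 -0.003] t 6.95
shift [0.0281 0.0006 0.0158] rot [-0.002 -0.248 -0.003] t 6.95
shift [0.0667 0.0008 0.0174] rot [-0.002 -0.548 -0.003] t 6.95
```

```bash
python3 drive.py '0.005 0.001 0.004 0 -0.05 0;0.01 0.001 0.0065 0 -0.1 0;0.016 0.001 0.01 0 -0.15 0;0.022 0.001 0.013 0 -0.2 0;0.028 0.001 0.016 0 -0.25 0'
python3 - <<'E'
from h import *
print(get_obs()["joints"].round(3))
def g(yaw,tilt,lip):
    R=Rn.from_euler("z",yaw)*Rn.from_euler("y",-tilt)
    return np.array(lip)-R.apply([-.095,0,-.05])
for tilt,L in((.65,[.483,.237,.085]),(.8,[.485,.237,.08])):
    delta(g(-.05,tilt,L),-.05,tilt,1)
E
```

```text
clock: 7.45
tcp_pos: [0.5134, 0.2359, 0.2324]
orientation: [0.07, 2.639, -0.017]
contact_force: [1.2, -0.2, -3.6]
grip_width: 0.0106
gripper_force: 78.4
[-1.099  0.287  0.481  2.177  0.545  0.37   0.379]
shift [ 0.0189 -0.0005 -0.0023] rot [-0.001 -0.148 -0.003] t 7.45
shift [ 0.0379 -0.0005 -0.0074] rot [-0.001 -0.298 -0.003] t 7.45
```

```bash
python3 drive.py '0.003 0 0 0 -0.04 0;0.006 0 -0.001 0 -0.08 0;0.009 0 -0.002 0 -0.12 0;0.012 0 -0.003 0 -0.16 0;0.015 0 -0.004 0 -0.2 0'
python3 - <<'E'
from h import *
o=get_obs();print(o["joints"].round(3),Rn.from_rotvec(o["orientation"]).as_matrix().round(3)[:,2])
p,d=camrig.grab_frame("side");cv2.imwrite("pics/s1.png",cv2.resize(p[200:340,270:450],None,fx=3.5,fy=3.5))
def g(yaw,tilt,lip):
    R=Rn.from_euler("z",yaw)*Rn.from_euler("y",-tilt)
    return np.array(lip)-R.apply([-.095,0,-.05])
for tilt,L in((.8,[.485,.237,.08]),(.85,[.5,.237,.08])):
    delta(g(-.05,tilt,L),-.05,tilt,1)
E
```

```text
clock: 7.95
tcp_pos: [0.4981, 0.2372, 0.2293]
orientation: [0.065, 2.439, -0.023]
contact_force: [-1.9, 15.5, -7.8]
grip_width: 0.0102
gripper_force: 78.8
[-1.562  0.397  0.951  2.315  1.175  0.169 -0.347] [ 0.645 -0.033 -0.764]
shift [ 0.0205 -0.0007 -0.0073] rot [-0.005 -0.097 -0.001] t 8.0
shift [ 0.0148  0.0001 -0.0017] rot [-0.005 -0.147 -0.001] t 8.0
```

View pics/s1.png

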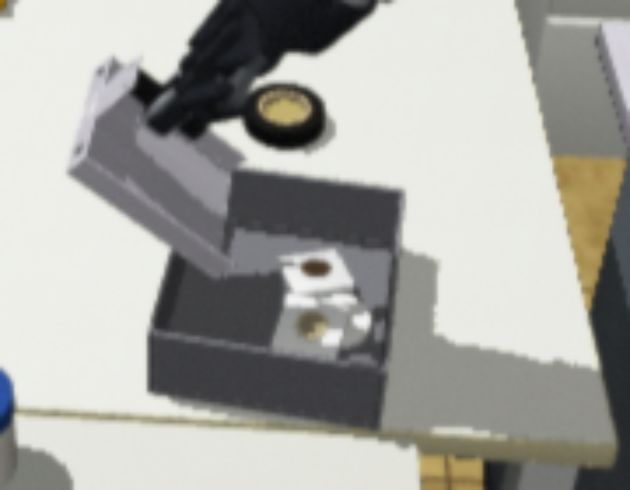

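The side view shows all three pieces in the box: cards at (316,268) and (312,325), holder at (350,322). The pan is empty. Joint 6 is at its limit, so I'll back out by the same path and rise.

```bash
python3 drive.py '-0.003 0 -0.002 0 0.04 0;-0.008 0 -0.008 0 0.08 0;-0.012 0 -0.015 0 0.12 0;-0.017 0 -0.022 0 0.16 0;-0.022 0 -0.03 0 0.2 0'
python3 - <<'E'
from h import *
o=get_obs();print(o["joints"].round(3))
delta([.56,.235,.26],0,.25,1)
delta([.56,.235,.26],0,0,1)
E
```

```text
clock: 8.5
tcp_pos: [0.4957, 0.2375, 0.2667]
orientation: [0.069, 2.644, -0.015]
contact_force: [0.8, -0.4, -2.1]
grip_width: 0.0105
gripper_force: 78.9
[-1.128  0.197  0.467  2.174  0.542  0.472  0.387]
shift [-0.0665  0.0002 -0.0157] rot [-0.017  0.247 -0.049] t 8.5
shift [-0.0791  0.0009 -0.0109] rot [-0.011  0.497 -0.051] t 8.5
```

```bash
python3 drive.py '-0.015 0 -0.006 0 0.1 -0.01;-0.03 0 -0.011 0 0.2 -0.02;-0.047 0 -0.013 0 0.3 -0.03;-0.064 0.001 -0.013 0 0.4 -0.04;-0.079 0.001 -0.011 -0.011 0.497 -0.05'
python3 - <<'E'
from h import *
o=get_obs();print(o["joints"].round(3))
p,d=camrig.grab_frame("wrist");cv2.imwrite("pics/w4.png",p)
th=.168;n=np.array([np.cos(th),np.sin(th),0]);m=np.array([.7287,-.0219,0])
for gap,h in((.06,.15),(.06,.06),(.06,.0)):
    delta(m-n*(gap+.035)+[0,0,.053+h],th,0,1)
E
```

```text
clock: 9.0
tcp_pos: [0.5611, 0.2359, 0.3152]
orientation: [-0.003, 3.141, 0.008]
contact_force: [0.8, 0.2, -2.0]
grip_width: 0.0108
gripper_force: 78.9
[-0.723  0.363  0.291  1.726 -0.121  1.067  1.181]
shift [-0.0707 -0.2724  0.0575] rot [ 0.004  0.    -0.169] t 9.05
shift [-0.0706 -0.2728  0.1475] rot [ 0.004  0.    -0.169] t 9.05
shift [-0.0706 -0.2731  0.2075] rot [ 0.004  0.    -0.169] t 9.05
```

View pics/w4.png

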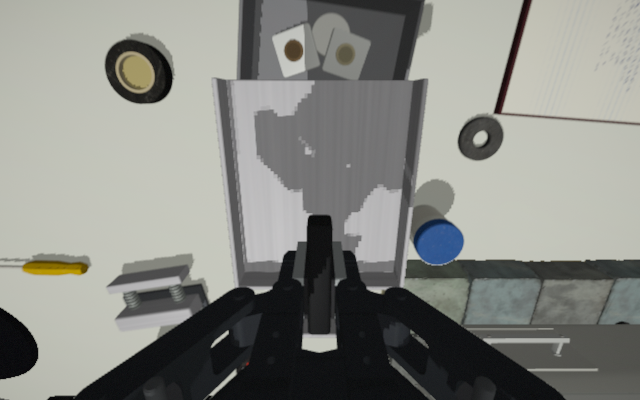

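The pan is empty and sits in the grip as before (lip at row 79). The three pieces lie in the box at (294,50), (345,55) and (330,35). Moving to the front of the fence.

```bash
python3 drive.py '-0.012 -0.045 0 0 0 -0.03;-0.025 -0.09 0 0 0 -0.06;-0.037 -0.135 0 0 0 -0.09;-0.049 -0.18 0.01 0 0 -0.12;-0.06 -0.225 0.02 0 0 -0.14'
python3 drive.py '-0.006 -0.03 0.015 0 0 -0.02;-0.006 -0.05 0.035 0 0 -0.029;-0.006 -0.05 0.035 0 0 -0.029'
python3 - <<'E'
from h import *
o=get_obs();print(o["joints"].round(3))
c=camrig.camera_info("wrist");p,d=camrig.grab_frame("wrist");W=cloud(d,c);np.savez("w5.npz",p=p,W=W);cv2.imwrite("pics/w5.png",p)
# pan geometry relative to tool
Rm=Rn.from_rotvec(o["orientation"]);T=(W.reshape(-1,3)-o["tcp_pos"])@Rm.as_matrix()
T=T.reshape(W.shape)
q=T[(T[...,2]>.08)&(T[...,2]<.118)&(T[...,0]>-.04)&(T[...,0]<.12)&(abs(T[...,1])<.075)]
R=cv2.minAreaRect(q[:,:2].astype(np.float32));print("pan in tool",len(q),np.round(R[0],4),np.round(R[1],4),R[2])
f=T[(T[...,0]>.0)&(T[...,0]<.085)&(abs(T[...,1])<.045)&(T[...,2]>.09)&(T[...,2]<.12)]
A=np.c_[f[:,:2],np.ones(len(f))];s=np.linalg.lstsq(A,f[:,2],rcond=None)[0];e=f[:,2]-A@s;A=A[abs(e)<.002];f=f[abs(e)<.002];s=np.linalg.lstsq(A,f[:,2],rcond=None)[0];print("floor plane",s)
th=.168;n=np.array([np.cos(th),np.sin(th),0]);m=np.array([.7287,-.0219,0])
delta(m-n*(.06+.035)+[0,0,.053+.03],th,0,1)
E
```

```text
clock: 9.55
tcp_pos: [0.6201, 0.0086, 0.2944]
orientation: [-0.222, 3.128, 0.001]
contact_force: [0.2, -0.6, -2.0]
grip_width: 0.0107
gripper_force: 78.9
clock: 9.85
tcp_pos: [0.631, -0.043, 0.2566]
orientation: [0.256, -3.131, 0.004]
contact_force: [-1.3, -0.2, -3.1]
grip_width: 0.0106
gripper_force: 78.9
[-0.275  0.467  0.331  1.727 -0.175  0.976  1.855]
pan in tool 36033 [ 0.0292 -0.0006] [0.1298 0.1123] 0.16225692629814148
floor plane [-0.00065123  0.00226781  0.10600737]
shift [-0.0037  0.0021  0.1209] rot [-0.001  0.001 -0.003] t 9.9
```

View pics/w5.png

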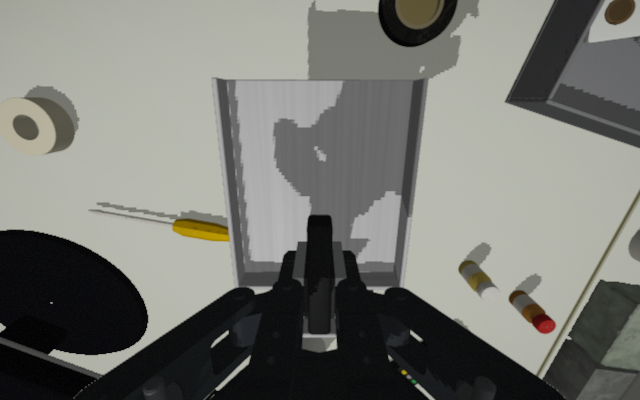

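```bash
python3 - <<'E'
from h import *
z=np.load("w1.npz");W=z["W"].reshape(-1,3)
th=.168;m=np.array([.7287,-.0219,0]);F=(W-m)@Rn.from_euler("z",th).as_matrix()
for n,k in(("right",F[:,1]<-.058),("left",F[:,1]>.058)):
    q=F[k&(F[:,2]>.007)&(F[:,2]<.08)&(F[:,0]>-.19)&(F[:,0]<.03)&(abs(F[:,1])<.2)]
    print(n,len(q)); 
    for a in np.arange(-.19,.03,.02):
        s=q[(q[:,0]>=a)&(q[:,0]<a+.02)]
        if len(s)>3:print(round(a,2),len(s),s[:,1].min().round(3),s[:,1].max().round(3),s[:,2].max().round(3))
E
```

```text
right 728
-0.05 499 -0.199 -0.096 0.021
-0.03 229 -0.178 -0.096 0.021
left 538
-0.19 168 0.195 0.2 0.06
0.01 370 0.176 0.2 0.055
```

Clearances are fine: the screwdriver is 40 mm to the side and the vials more than 100 mm. Descending.

```bash
python3 drive.py '-0.001 0 0.03 0 0 0;-0.002 0.001 0.06 0 0 -0.003;-0.004 0.002 0.09 0 0 -0.003;-0.004 0.002 0.12 0 0 -0.003;-0.004 0.002 0.135 0 0 -0.003'
python3 drive.py '0 0 0.005 0 0 0;0 0 0.008 0 0 0;0 0 0.01 0 0 0;0 0 0.01 0 0 0'
python3 - <<'E'
from h import *
th=.168;n=np.array([np.cos(th),np.sin(th),0]);m=np.array([.7287,-.0219,0])
delta(m-n*(.02+.035)+[0,0,.053],th,0,1)
E
```

```text
clock: 10.4
tcp_pos: [0.6357, -0.0334, 0.1224]
orientation: [-0.273, 3.128, 0.0]
contact_force: [-0.9, 0.5, -1.8]
grip_width: 0.0104
gripper_force: 78.8
clock: 10.8
tcp_pos: [0.6371, -0.035, 0.1152]
orientation: [-0.269, 3.125, -0.003]
contact_force: [-0.8, 0.4, -3.0]
grip_width: 0.0104
gripper_force: 78.8
shift [-0.0374 -0.0025  0.0084] rot [-0.002  0.004  0.004] t 10.8
```

```bash
python3 drive.py '-0.01 -0.001 0.001 0 0 0;-0.02 -0.002 0.002 0 0 0;-0.03 -0.002 0.003 0 0 0.003;-0.037 -0.002 0.004 0 0 0.003;-0.037 -0.002 0.004 0 0 0.003'
python3 drive.py '0 0 0.001 0 0 0;0 0 0.002 0 0 0;0 0 0.003 0 0 0;0 0 0.003 0 0 0;0 0 0.003 0 0 0'
python3 - <<'E'
from h import *
th=.168;n=np.array([np.cos(th),np.sin(th),0]);m=np.array([.7287,-.0219,0])
delta(m-n*(.0+.035)+[0,0,.053],th,0,1)
c=camrig.camera_info("wrist");p,d=camrig.grab_frame("wrist");W=cloud(d,c)
F=(W-m)@Rn.from_euler("z",th).as_matrix()
x,y,h=F[...,0],F[...,1],F[...,2]
q=F[(x>-.155)&(x<-.01)&(abs(y)<.075)&(h>.009)&(h<.03)];R=cv2.minAreaRect(q[:,:2].astype(np.float32));print("pan in fence frame",np.round(R[0],4),np.round(R[1],4),R[2])
E
```

```text
clock: 11.3
tcp_pos: [0.6745, -0.0301, 0.11]
orientation: [-0.266, 3.127, -0.003]
contact_force: [0.6, 0.3, -3.0]
grip_width: 0.0103
gripper_force: 78.9
clock: 11.8
tcp_pos: [0.6731, -0.0309, 0.1077]
orientation: [-0.264, 3.128, -0.003]
contact_force: [-2.3, 0.0, 3.8]
grip_width: 0.0106
gripper_force: 79.8
shift [-0.0213 -0.0004  0.0007] rot [-0.002  0.003  0.   ] t 11.8
pan in fence frame [-0.0853 -0.0002] [0.1123 0.1299] 89.84063720703125
```

On the desk: vertical force about +4 N, pan centred to 0.2 mm and square to 0.2°, gap 20 mm. Now approaching and pressing.

```bash
python3 drive.py '-0.004 0 0 0 0 0;-0.009 0 0 0 0 0;-0.014 0 0 0 0 0;-0.018 0 0 0 0 0;-0.018 0 0 0 0 0'
python3 drive.py '-0.003 0 0 0 0 0;-0.006 0 0 0 0 0;-0.008 0 0 0 0 0;-0.009 0 0 0 0 0;-0.009 0 0 0 0 0'
python3 - <<'E'
from h import *
th=.168;m=np.array([.7287,-.0219,0]);n=np.array([np.cos(th),np.sin(th),0])
o=get_obs();print("push",o["contact_force"]@n,o["contact_force"], "pan end past rest",(o["tcp_pos"]-m)@n+.035)
E
```

```text
clock: 12.35
tcp_pos: [0.6923, -0.0274, 0.1077]
orientation: [-0.265, 3.126, -0.003]
contact_force: [-0.1, 0.0, 3.9]
grip_width: 0.0105
gripper_force: 79.9
clock: 12.85
tcp_pos: [0.6985, -0.0267, 0.1077]
orientation: [0.265, -3.129, 0.003]
contact_force: [-8.7, -0.7, 11.8]
grip_width: 0.0106
gripper_force: 81.2
push -8.713204958319936 [-8.71936493 -0.69731468 11.76733959] pan end past rest 0.004418513766289649
```

```bash
python3 drive.py '-0.002 0 -0.0002 0 0 0;-0.004 0 -0.0004 0 0 0;-0.005 0 -0.0005 0 0 0;-0.005 0 -0.0005 0 0 0;-0.005 0 -0.0005 0 0 0'
cat > chk.py <<'E'
from h import *
th=.168;m=np.array([.7287,-.0219,0]);n=np.array([np.cos(th),np.sin(th),0])
f=[];P=[]
for i in range(4):
    c=camrig.camera_info("wrist");p,d=camrig.grab_frame("wrist");o=get_obs();f.append(o["contact_force"])
    F=(cloud(d,c)-m)@Rn.from_euler("z",th).as_matrix();x,y,h=F[...,0],F[...,1],F[...,2]
    q=F[(x>-.15)&(x<.012)&(abs(y)<.075)&(h>.009)&(h<.026)]
    e=[]
    for yy in np.arange(-.04,.041,.01):   # lip edge: smallest x of anything above 1 mm
        pass
    s=F[(abs(y)<.045)&(x>-.16)&(x<-.02)&(h>.0)&(h<.03)]
    w=F[(abs(abs(y)-.0545)<.004)&(h>.015)&(h<.024)&(x<0)&(x>-.16)];P.append([w[w[:,1]>0][:,0].min(),w[w[:,1]<0][:,0].min(),(w[w[:,1]>0][:,1].max()+w[w[:,1]<0][:,1].min())/2])
f=np.mean(f,0);P=np.mean(P,0);print("push",(f@n).round(2),f.round(2),"tcp past",((o["tcp_pos"]-m)@n+.035).round(4),"end past by wall L/R",(P[:2]+.13).round(4),"mid",P[2].round(4),"R",o["orientation"].round(4),"t",o["clock"])
E
python3 chk.py
```

```text
clock: 13.35
tcp_pos: [0.7021, -0.0261, 0.1077]
orientation: [0.264, -3.126, 0.003]
contact_force: [-12.9, -0.6, 12.6]
grip_width: 0.0109
gripper_force: 81.2
push -12.39 [-12.41  -0.95  12.78] tcp past 0.0081 end past by wall L/R [0.009  0.0087] mid -0.0004 R [ 2.6390e-01 -3.1265e+00  2.6000e-03] t 13.55
```

```bash
python3 drive.py '-0.001 0 0 0 0 0;-0.0016 0 0 0 0 0;-0.0016 0 0 0 0 0;-0.0016 0 0 0 0 0;-0.0016 0 0 0 0 0'
python3 chk.py
python3 - <<'E'
from h import *
c=camrig.camera_info("top");p,d=camrig.grab_frame("top");cv2.imwrite("pics/t9.png",cv2.resize(p[120:300,180:440],None,fx=3,fy=3,interpolation=cv2.INTER_CUBIC))
E
```

```text
clock: 14.05
tcp_pos: [0.7031, -0.0259, 0.1078]
orientation: [0.264, -3.125, 0.002]
contact_force: [-14.2, -1.7, 14.5]
grip_width: 0.0107
gripper_force: 81.5
push -14.7 [-14.79  -0.71  14.36] tcp past 0.0091 end past by wall L/R [0.01   0.0097] mid -0.0003 R [ 2.6350e-01 -3.1252e+00  2.4000e-03] t 14.25
```

View pics/t9.png

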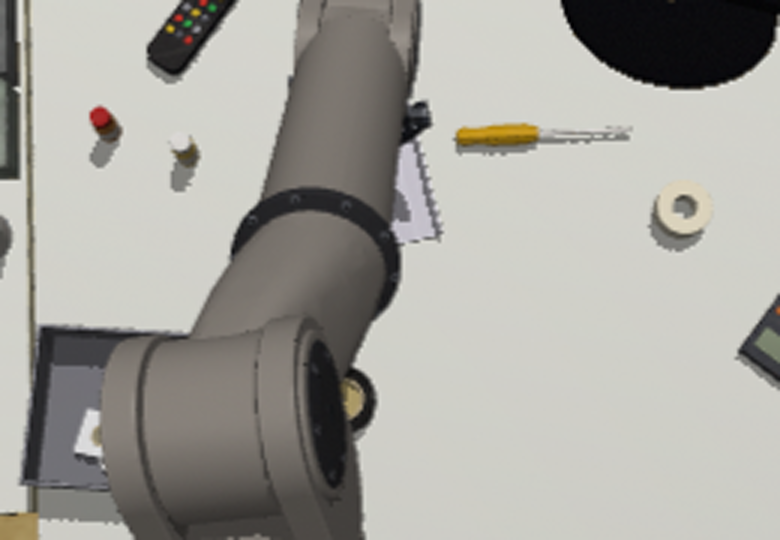

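The top view shows the pan at the fence, with the vials, screwdriver, label roll and tape undisturbed. The pan's end is 9.9 mm past the rest face, square to 0.3 mm across its width, and the mid offset is 0.3 mm. The push reading is steady at about 14.7 N including desk friction. Handing in.

```bash
python3 -c "
from bench import r, camrig, order, get_obs
print(order.hand_in())"
```

```text
the job is handed in; nothing more can be done
None
```

The job is handed in: all three pieces are in the box, and the pan is still gripped, flat on the desk, centred and square to the fence, and pushing the pad in about 10 mm (from the wrist camera; my force reading was about 15 N, which I put down to roughly 10 N on the pad plus desk friction).

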